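# Set out the painting station

## Robot

A 6-joint arm with a two-finger parallel gripper is mounted at the origin on a cart in front of the work surface, level with it; the furniture and walls round the work are solid. World frame = base frame: x ahead of the robot, y to its left, z up, the work surface at z = 0. Lengths are in m, angles in rad, forces in N, time in s.
With the tool pointing down it reaches from about 0.3 to 0.775 m from the base axis. Payload 14.6 kg.
Tool frame: the origin (TCP) lies at the centre of the arm's flange, where the gripper is bolted on; the fingertips stand 199 mm ahead of it and the grasp point (between the pads) lies 180 mm ahead of it; z points along the fingers, y is the line along which they close (so a half turn about z gives the same grasp; the last joint's range is limited). The gripper opens to 94 mm and grips with 3 to 60 N. Pads are 16 mm wide; open, the fingers measure 119 mm over their backs; the gripper's body (75 mm by 177 mm) begins 78 mm behind the grasp point.
Start: joints at [-1.24, 0.3, 1.521, -0, 1.321, -0.067], TCP at [0.213, -0.507, 0.405] pointing down, gripper open.
Joint ranges: [-3.03, 3.03], [-0.79, 2.21], [0.23, 2.52], [-1.04, 4.18], [0, 3.07], [-2.55, 2.55]. Speed limits (rad/s): [2.22, 2.22, 2.57, 3.14, 3.14, 3.14].

## Interface

Orientations are given as [roll, pitch, yaw] about the fixed x, y, z axes, in that order (R = Rz(yaw) Ry(pitch) Rx(roll)).
In Python, from station import ctrl gives the robot as it stands. The module is installed in compiled form; this text tells all that it offers.
- The arm moves only by the tool servo_tool, never from a script. Its argument "motion" is a list of rows, each a list of 5 numbers: the closure, from 0 (fully open) to 1 (shut), then the shift along the world's x, y, z in cm, then the turn about the world's z in degrees. A call has 1 to 20 rows; each row is the pose to reach, as a shift and turn from the pose commanded when the call began; what a row does not reach only later rows make up. A row lasts 1/8 s, in which the tool goes at most 62.5 mm and 10.7 degrees, less where a joint would pass 70% of its speed; a pose out of reach is approached as far as the arm can. A call with a gripper value outside its range is refused whole. The fingers move at their own pace and stop on an object; "squeeze" is the grip in N (left out, the last holds). Time passes only in rows, so rows that repeat a pose let the fingers close. It gives the time, the measured TCP pose, the force, the opening and the grip force at its end, in the units of the state.
- ctrl.get_obs(): the state, without advancing time (a new reading comes with each control period).
- ctrl.camera(name): name is "scene" or "top"; returns a dict with "image" (420x560x3 uint8, red, green, blue), "fx", "fy", "cx", "cy" (pixels), "dist" ([k1, k2, p1, p2, k3] as OpenCV has them; the pictures are not rectified), "camera_from_world" (4x4, takes a point from world to camera coordinates). Camera axes: x right, y up, looking along -z (the intrinsics and any distortion apply to the point x, -y, -z); pixel columns grow to the right and rows downward; lengths in m; the calibration is good to about 2 mm. A picture is of the moment at which its call begins. There is no depth.
- ctrl.hand_in(): hands the job in; it is judged then, once.
The state is a dict: "time_s": time; "qpos": joint angles; "joint_vel": joint speeds; "tau": joint torques, N m; "ee_pos": TCP position; "eef_rot": TCP orientation; "force": force on the tool from outside, world axes, zero at the start; "moment": the same for the moment, N m; "grip_width": finger opening in m; "grip_force": force on a finger pad.
Only numpy, scipy, OpenCV 4.12 (cv2) and the standard library are available. Lean on these libraries where they do the work, as an engineer would, in place of code of your own. Each camera call takes 0.05 s, during which the arm holds its last target. There are 200 camera calls.

## Task

Set out the painting station: stand the three paint jars with colour dabs on their lids upright in the wells of the wooden rack, light to dark away from the blue rinse tub at the rack's end: yellow in the well nearest the tub, red in the middle, blue in the well farthest from it. Lay the blue-handled brush on the small brush rest, centred along both supports and between their raised ears, with its bristles towards the tub. Leave the tub standing where it is and never let a jar fall over.

Things in the scene. Friction and masses are not known exactly. Their poses are not given: they have to be found in the camera images.
- jar_yellow: closed paint jar, yellow collar and band, off-white screw lid with a dab of yellow paint on top; 60 mm diameter (lid 58 mm), 74 mm tall, 0.12 kg; origin at the centre of its underside, z up; stands loose on the table; can be gripped across the lid and upper body from above
- jar_red: closed paint jar, red collar and band, off-white screw lid with a dab of red paint on top; 60 mm diameter (lid 58 mm), 74 mm tall, 0.12 kg; origin at the centre of its underside, z up; stands loose on the table; can be gripped across the lid and upper body from above
- jar_blue: closed paint jar, blue collar and band, off-white screw lid with a dab of blue paint on top; 60 mm diameter (lid 58 mm), 74 mm tall, 0.12 kg; origin at the centre of its underside, z up; stands loose on the table; can be gripped across the lid and upper body from above
- brush: flat brush, blue handle, steel ferrule, yellow-stained bristles; 186 mm long, 26 mm wide, 15 mm thick, 0.06 kg, lying flat and loose on the table. Origin at mid-length on the underside, z up; length along x: bristles to -x (tip x = -93 mm, ferrule -52 to -24), handle to +x (22 mm wide from x = -23 to 31, then 13 mm). Grip across the handle at x = 0 to 25 mm.
- rack: wooden jar rack fixed to the table, 106 mm deep (x), 304 mm long (y); three round wells 70 mm across in a row, centres at x = 0, y = -90, 0, +90 mm. Origin at the centre of its underside, z up, -x side to the robot. Wells' floor at z = 10 mm, upper deck's top at z = 34 mm, end cheeks' tops at z = 40 mm.
- brush_rest: small wooden brush rest fixed to the table in front of the rack: two upright saddles at y = -42 and +42 mm, each 10 mm thick (y), 64 mm wide (x). Origin at the centre of its underside, z up. The brush lies along y on the saddles' tops (z = 24 mm) between raised ears (44 mm apart in x, tops z = 40 mm); between the saddles only a foot board 8 mm high.
- rinse_tub: open blue plastic rinse tub, 76 mm across the rim, 98 mm tall, empty, loose, about 220 mm from the rack's centre beyond its +y or its -y end (a roll of masking tape, 103 mm across, 25 mm tall, lies beyond the other end); origin at the centre of its underside, z up
There are look-alikes about, which are no part of the job. Leave any pink look-alike of the jar_red alone.

How it is judged:
By the outcome, as a careful person would: the job done as asked, in the order asked, and still so for the second after the job is handed in, with the robot touching nothing.
It also fails if it takes over 99 s, if anything falls off the work surface, if the arm or the gripper's body presses on something with over 40 N, if the wrist force passes 120 N, or if a joint passes its speed limit or range.

## Working session

There is one attempt and no reset: what is moved stays moved. The work goes in short steps, Python scripts to look and compute and a tool call to move; the robot and the scene stay as the last step left them, time stands still between calls to the robot, and variables do not carry over. Pictures are saved under pics/ and viewed, at most 14 in all, crops included, and the job is handed in when it is done.

Besides the shell and the picture viewer there is one more tool, called after "Emit:" as name([rows], argument=value, ...), one row to a line, values as JSON. servo_tool: Moves the arm, as the interface text tells. Its arguments: {"type":"object","properties":{"motion":{"type":"array","items":{"type":"array","items":{"type":"number"}}},"squeeze":{"type":"number"}},"required":["motion"]}

```bash
mkdir -p pics; cat > h.py <<'E'
import numpy as np, cv2
from station import ctrl
def K(c): return np.array([[c['fx'],0,c['cx']],[0,c['fy'],c['cy']],[0,0,1.]])
def snap(name,fn,crop=None,s=1):
    c=ctrl.camera(name); im=c['image'][:,:,::-1]
    cv2.imwrite('pics/full_'+fn,im)
    if crop: u0,v0,u1,v1=crop; im=im[v0:v1,u0:u1]
    if s!=1: im=cv2.resize(im,None,fx=s,fy=s,interpolation=cv2.INTER_CUBIC)
    cv2.imwrite('pics/'+fn,im); return c
def px2w(c,uv,z):
    n=cv2.undistortPoints(np.array([[uv]],float),K(c),np.array(c['dist'],float))[0,0]
    T=np.array(c['camera_from_world']); R,t=T[:3,:3],T[:3,3]
    d=R.T@np.array([n[0],-n[1],-1]); o=-R.T@t
    return o+d*(z-o[2])/d[2]
def w2px(c,p):
    T=np.array(c['camera_from_world']); q=T[:3,:3]@np.array(p)+T[:3,3]
    q=np.array([q[0],-q[1],-q[2]])
    return cv2.projectPoints(q.reshape(1,1,3),np.zeros(3),np.zeros(3),K(c),np.array(c['dist'],float))[0][0,0]
E
python3 - <<'E'
from h import *
for n in('top','scene'):
    c=snap(n,n+'1.png',s=1.42); T=np.array(c['camera_from_world']);print(n,-T[:3,:3].T@T[:3,3],c['fx'],c['dist'])
o=ctrl.get_obs();print(o)
E
```

```text
top [ 0.23447331 -0.0130093   1.52049838] 505.37151374020715 [-0.12622435  0.          0.          0.          0.        ]
scene [-0.33803642  0.76899216  0.67183066] 403.3534971011855 [0.00291253 0.         0.         0.         0.        ]
{'time_s': 0.1, 'qpos': array([-1.23960155e+00,  3.00408029e-01,  1.52148429e+00, -1.20959168e-05,
        1.32074524e+00, -6.65816258e-02]), 'joint_vel': array([ 1.00738191e-04, -2.02907421e-05, -1.61647389e-03,  3.39786220e-04,
        7.18297964e-04, -1.51254455e-05]), 'tau': array([ 1.82989454e-03, -5.32645261e+01, -3.53281188e+01,  7.10114487e-02,
        2.34947907e-02, -6.10089728e-05]), 'ee_pos': array([ 0.21305048, -0.50703142,  0.40416177]), 'eef_rot': array([-3.14054928e+00, -5.78297167e-05,  3.97779370e-01]), 'force': array([-1.01217836,  0.09659133, -0.69297921]), 'moment': array([ 0.03396654,  0.05332759, -0.01819519]), 'grip_force': 0.0, 'grip_width': 0.09396288051666953}
```

View pics/top1.png

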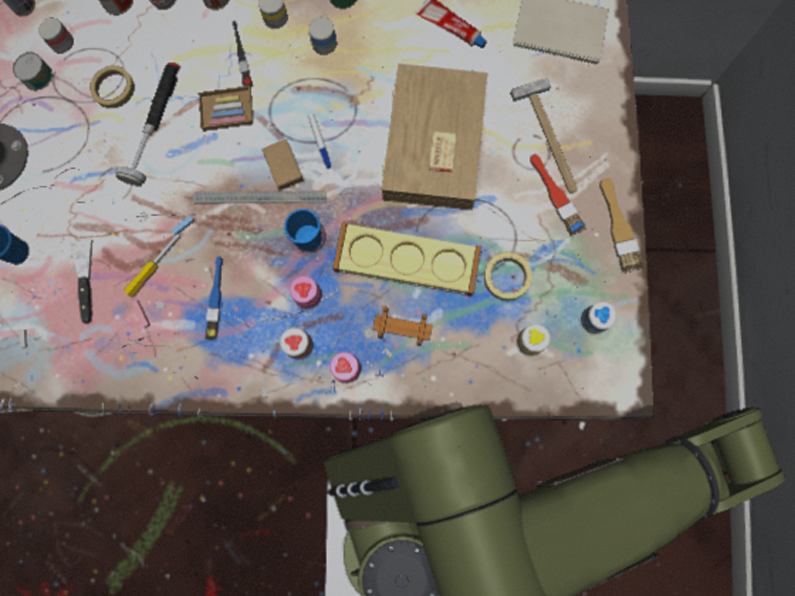

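View pics/scene1.png

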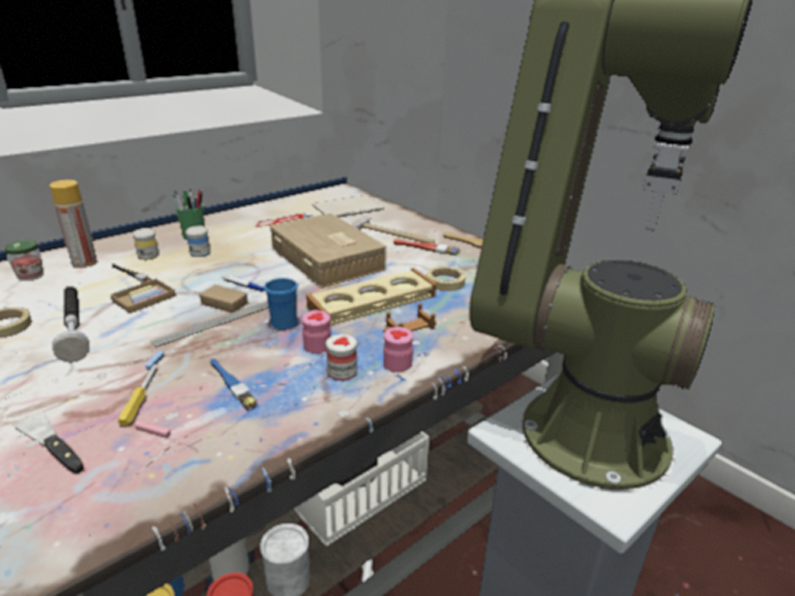

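The top view shows the tub at the left (+y) end of the rack and the white-lidded red jar at about (295,342). Two pink look-alikes are at (305,292) and (345,367), yellow is at (535,339) and blue at (601,316). The brush is at (215,297) with its bristles towards the robot. I'll enlarge crops for measuring.

```bash
python3 - <<'E'
import cv2
im=cv2.imread('pics/full_top1.png')
for n,(a,b,c,d) in {'cl':(135,140,335,285),'cr':(235,145,435,285)}.items():
    cv2.imwrite(f'pics/{n}.png',cv2.resize(im[b:d,a:c],None,fx=4,fy=4,interpolation=cv2.INTER_CUBIC))
E
```

```text
(no output)
```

View pics/cl.png

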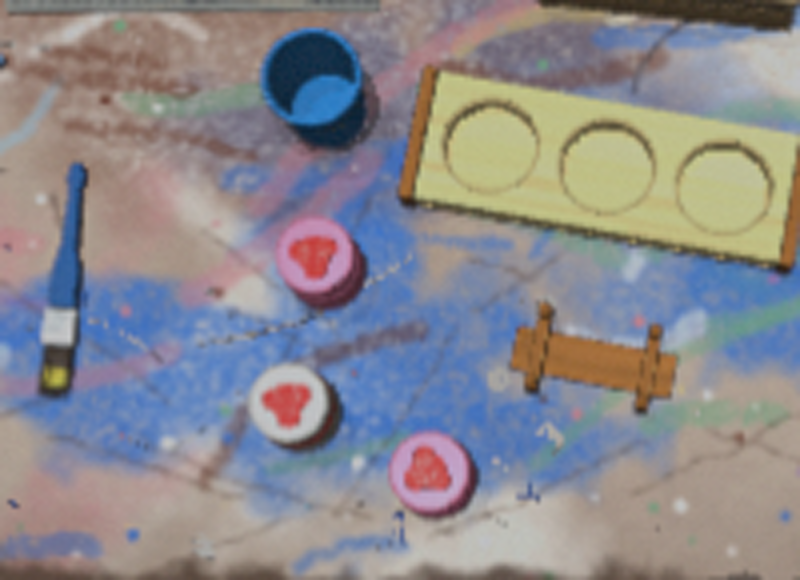

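View pics/cr.png

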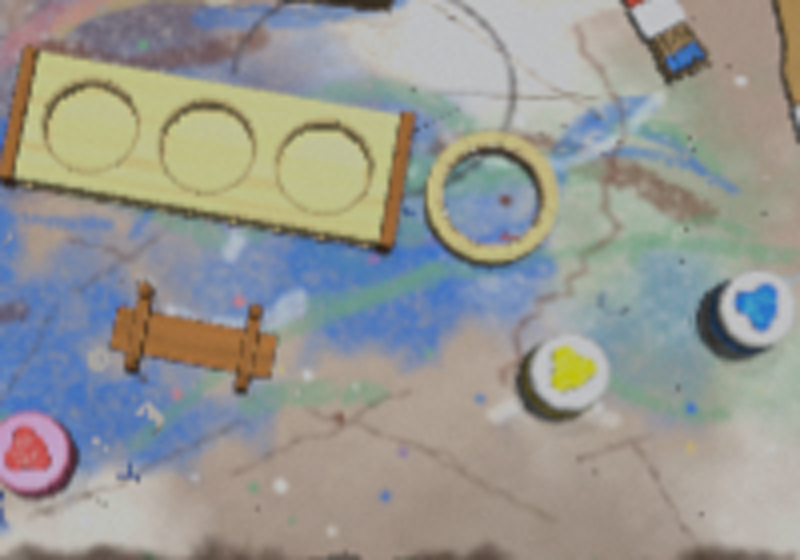

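```bash
python3 - <<'E'
from h import *
c=ctrl.camera('top')
P={}
def m(n,o,p,z):
    uv=((np.array(p)+.5)/4-.5)+o; w=px2w(c,uv,z); P[n]=w; print(n,w[:2].round(4), 'r',np.hypot(*w[:2]).round(3),'az',np.degrees(np.arctan2(w[1],w[0])).round(1))
L=(135,140);R=(235,145)
m('red',L,(290,404),.074);m('pink1',L,(317,257),.074);m('pink2',L,(430,471),.074)
m('tub',L,(311,78),.098)
m('w1',L,(491,147),.034);m('w2',L,(608,167),.034);m('w3',L,(725,189),.034)
m('e1',L,(545,309),.04);m('e2',L,(532,386),.04);m('e3',L,(655,331),.04);m('e4',L,(641,405),.04)
m('tip',L,(54,392),.008);m('end',L,(78,166),.008);m('ferr0',L,(57,344),.015);m('ferr1',L,(59,308),.015)
m('yel',R,(569,372),.074);m('blue',R,(757,311),.074);m('tape',R,(492,198),.02)
d=P['w1']-P['w3'];print('rack yaw',np.degrees(np.arctan2(-d[0],d[1])),np.linalg.norm(d))
r=(P['e1']+P['e2']+P['e3']+P['e4'])/4;d=P['e1']+P['e2']-P['e3']-P['e4'];print('rest',r,np.degrees(np.arctan2(-d[0],d[1])),np.linalg.norm(d)/2)
d=P['end']-P['tip'];print('brush',np.linalg.norm(d),(P['end']+P['tip'])/2,np.degrees(np.arctan2(d[1],d[0])))
o=ctrl.get_obs();print(o['ee_pos'],np.degrees(o['eef_rot']))
# lid check with scene camera
E
```

```text
red [0.4231 0.2258] r 0.48 az 28.1
pink1 [0.5319 0.21  ] r 0.572 az 21.5
pink2 [0.3758 0.1229] r 0.395 az 18.1
tub [0.6611 0.2161] r 0.696 az 18.1
w1 [0.6266 0.0868] r 0.633 az 7.9
w2 [ 0.6117 -0.0023] r 0.612 az -0.2
w3 [ 0.5954 -0.0909] r 0.602 az -8.7
e1 [0.5009 0.0434] r 0.503 az 5.0
e2 [0.443  0.0521] r 0.446 az 6.7
e3 [ 0.4851 -0.0385] r 0.487 az -4.5
e4 [ 0.4296 -0.0286] r 0.431 az -3.8
tip [0.4386 0.4188] r 0.606 az 43.7
end [0.6162 0.4107] r 0.741 az 33.7
ferr0 [0.4746 0.4166] r 0.632 az 41.3
ferr1 [0.5025 0.4167] r 0.653 az 39.7
yel [ 0.4366 -0.2657] r 0.511 az -31.3
blue [ 0.4826 -0.4055] r 0.63 az -40.0
tape [ 0.5775 -0.2191] r 0.618 az -20.8
rack yaw -9.950393279168244 0.18037806539397683
rest [0.46464401 0.00711766 0.04      ] -10.168748832094533 0.08262565528504547
brush 0.17779701939340192 [0.52743068 0.41473966 0.008     ] -2.597952538261358
[ 0.21303084 -0.50702958  0.40424216] [-1.79952329e+02 -2.85161235e-03  2.27908099e+01]
```

Emit:
servo_tool([
  [0,2.8,3,0,7],
  [0,5.6,6,0,14],
  [0,8.4,9,-1,21],
  [0,11.2,12,-2,28],
  [0,14,15,-3,35],
  [0,16.8,18,-4,42],
  [0,19.6,21,-5,49],
  [0,22.4,24.1,-5.5,57],
  [0,22.4,24.1,-5.5,57.2],
  [0,22.4,24.1,-5.5,57.2],
  [0,22.4,24.1,-8,57.2],
  [0,22.4,24.1,-11,57.2],
  [0,22.4,24.1,-14,57.2],
  [0,22.4,24.1,-16,57.2],
  [0,22.4,24.1,-17,57.2],
  [0,22.4,24.1,-17,57.2],
  [0,22.4,24.1,-17,57.2],
], squeeze=15)

```text
time_s: 2.28
ee_pos: [0.4371, -0.2664, 0.2355]
eef_rot: [3.14, 0.001, 1.396]
force: [0.5, 0.6, -0.0]
grip_width: 0.0942
grip_force: 0.0
```

Emit:
servo_tool([
  [1,0,0,0,0],
  [1,0,0,0,0],
  [1,0,0,0,0],
  [1,0,0,0,0],
  [1,0,0,0,0],
  [1,0,0,0,0],
  [1,0,0,0,0],
  [1,0,0,1,0],
  [1,0,0,3,0],
  [1,0,0,6,0],
  [1,0,0,9,0],
  [1,0,0,12,0],
  [1,0,0,12,0],
])

```text
time_s: 3.9
ee_pos: [0.4371, -0.2661, 0.3567]
eef_rot: [3.138, 0.002, 1.396]
force: [0.4, 0.2, -2.5]
grip_width: 0.0588
grip_force: 15.0
```

```bash
python3 - <<'E'
from h import *
print(ctrl.get_obs()['grip_width'])
snap('top','t2.png',(300,150,450,270),4); snap('scene','s2.png',(200,100,560,340),2.2)
a=cv2.resize(cv2.imread('pics/t2.png'),(400,320));b=cv2.resize(cv2.imread('pics/s2.png'),(400,267))
cv2.imwrite('pics/c2.png',np.hstack([a,cv2.copyMakeBorder(b,0,53,0,0,0)]))
E
```

```text
0.05883485978102212
```

View pics/c2.png

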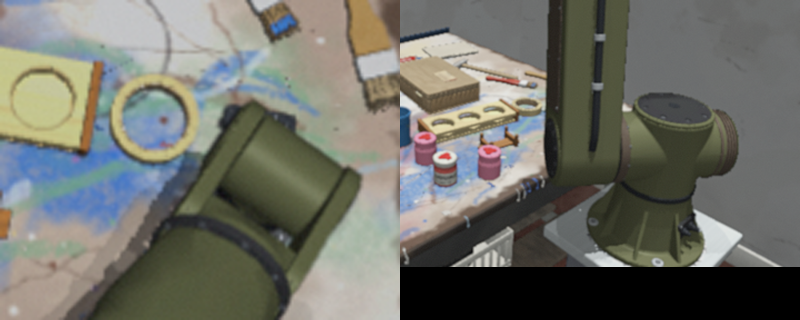

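The jar is held (58.8 mm opening), but the arm hides it in both views, so I'm carrying it to the well nearest the tub.

Emit:
servo_tool([
  [1,1,2,0,0],
  [1,3,6,0,0],
  [1,5.5,10.5,0,0],
  [1,8,15,0,0],
  [1,10.5,19.5,0,0],
  [1,13,24,0,0],
  [1,15.5,28.5,0,0],
  [1,17.5,32.5,0,0],
  [1,18.6,34.5,0,0],
  [1,19,35.3,0,0],
  [1,19,35.3,0,0],
  [1,19,35.3,-2,0],
  [1,19,35.3,-4,0],
  [1,19,35.3,-6,0],
  [1,19,35.3,-7,0],
  [1,19,35.3,-7.3,0],
  [1,19,35.3,-7.3,0],
  [1,19,35.3,-7.3,0],
])

```text
time_s: 6.25
ee_pos: [0.6271, 0.0869, 0.2824]
eef_rot: [3.141, -0.0, 1.396]
force: [0.7, -0.4, -1.4]
grip_width: 0.0588
grip_force: 15.0
```

```bash
python3 - <<'E'
from h import *
c=snap('scene','s3.png',(170,150,330,270),5)
E
```

```text
(no output)
```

View pics/s3.png

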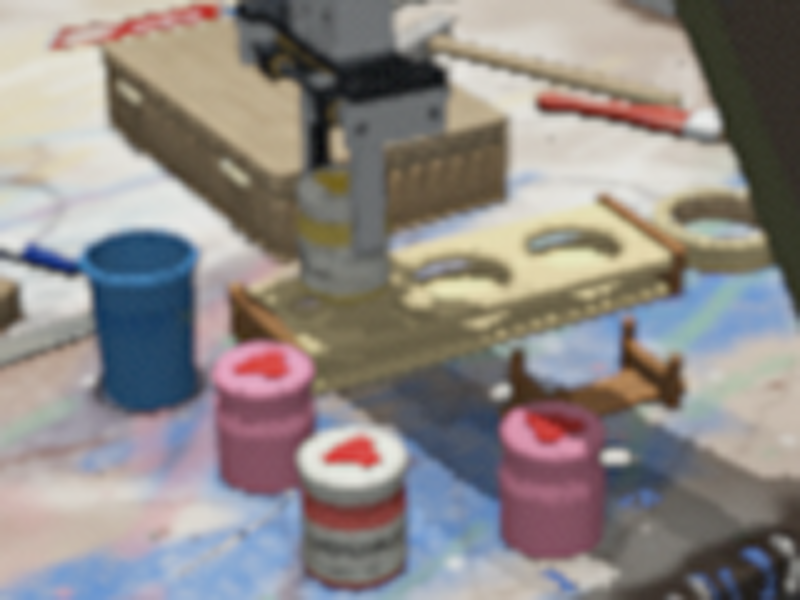

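The yellow jar hangs upright above the well nearest the tub, with its bottom at about (345,290) in the crop. Lowering it.

Emit:
servo_tool([
  [1,0,0,-0.5,0],
  [1,0,0,-1,0],
  [1,0,0,-1.5,0],
  [1,0,0,-2,0],
  [1,0,0,-2.5,0],
  [1,0,0,-2.9,0],
  [1,0,0,-3.2,0],
  [1,0,0,-3.4,0],
  [1,0,0,-3.5,0],
  [1,0,0,-3.5,0],
])

```text
time_s: 7.55
ee_pos: [0.6271, 0.087, 0.2467]
eef_rot: [3.142, -0.0, 1.396]
force: [0.5, -0.1, -2.1]
grip_width: 0.0588
grip_force: 15.0
```

Emit:
servo_tool([
  [1,0,0,-0.1,0],
  [1,0,0,-0.1,0],
  [0,0,0,-0.1,0],
  [0,0,0,-0.1,0],
  [0,0,0,-0.1,0],
  [0,0,0,-0.1,0],
  [0,0,0,2,0],
  [0,0,0,5,0],
  [0,0,0,8,0],
  [0,-2,1.5,10,0],
  [0,-6,4,10,0],
  [0,-10,7,10,0],
  [0,-14,10,10,0],
  [0,-18,12.5,10,0],
  [0,-20.4,13.9,10,0],
  [0,-20.4,13.9,10,0],
  [0,-20.4,13.9,10,0],
])

```text
time_s: 9.68
ee_pos: [0.4236, 0.2257, 0.3468]
eef_rot: [3.141, -0.0, 1.396]
force: [0.0, 0.5, -0.3]
grip_width: 0.094
grip_force: 0.0
```

```bash
python3 - <<'E'
from h import *
c=snap('top','t4.png',(190,140,360,250),4.7)
E
```

```text
(no output)
```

View pics/t4.png

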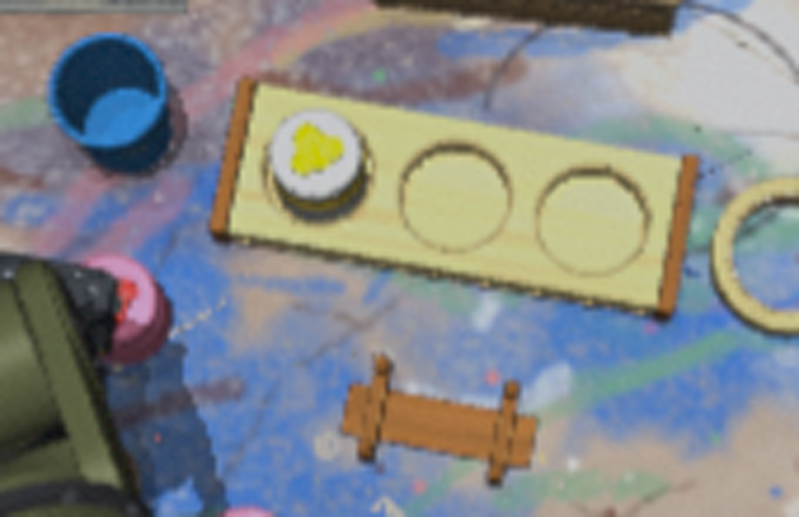

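The yellow jar stands in the well beside the tub, lid centre at (315,155). Next is the red jar.

Emit:
servo_tool([
  [0,0,0,-3,0],
  [0,0,0,-6,0],
  [0,0,0,-8.5,0],
  [0,0,0,-10.5,0],
  [0,0,0,-11.1,0],
  [0,0,0,-11.1,0],
  [1,0,0,-11.1,0],
  [1,0,0,-11.1,0],
  [1,0,0,-11.1,0],
  [1,0,0,-11.1,0],
  [1,0,0,-11.1,0],
  [1,0,0,-11.1,0],
  [1,0,0,-10.5,0],
  [1,0,0,-8,0],
  [1,0,0,-5,0],
  [1,0,0,-2,0],
  [1,0,0,1,0],
  [1,0,0,1,0],
])

```text
time_s: 11.98
ee_pos: [0.4231, 0.226, 0.3585]
eef_rot: [3.139, -0.002, 1.396]
force: [-0.2, -0.7, -2.2]
grip_width: 0.0585
grip_force: 15.0
```

Emit:
servo_tool([
  [1,1,-1.5,0,0],
  [1,3,-4,0,0],
  [1,6,-7.5,0,0],
  [1,9,-11,0,0],
  [1,12,-14.5,0,0],
  [1,15,-18,0,0],
  [1,17.5,-21,0,0],
  [1,18.8,-22.8,0,0],
  [1,18.8,-22.8,0,0],
  [1,18.8,-22.8,-2.5,0],
  [1,18.8,-22.8,-5,0],
  [1,18.8,-22.8,-7,0],
  [1,18.8,-22.8,-8,0],
  [1,18.8,-22.8,-8.8,0],
  [1,18.8,-22.8,-9.5,0],
  [1,18.8,-22.8,-10.2,0],
  [1,18.8,-22.8,-10.7,0],
  [1,18.8,-22.8,-11,0],
  [1,18.8,-22.8,-11.1,0],
  [1,18.8,-22.8,-11.1,0],
])

```text
time_s: 14.48
ee_pos: [0.6111, -0.0021, 0.2459]
eef_rot: [3.141, -0.0, 1.396]
force: [-0.5, -0.7, 1.8]
grip_width: 0.0582
grip_force: 15.0
```

Emit:
servo_tool([
  [0,0,0,0,0],
  [0,0,0,0,0],
  [0,0,0,0,0],
  [0,0,0,0,0],
  [0,0,0,2,0],
  [0,0,0,5,0],
  [0,0,0,8,0],
  [0,-1,-3,10,0],
  [0,-2.5,-8,10,0],
  [0,-4,-13,10,0],
  [0,-5.6,-18,10,0],
  [0,-7.3,-23,10,0],
  [0,-9,-28,10,0],
  [0,-10.5,-33,10,0],
  [0,-12,-37.5,10,0],
  [0,-12.8,-40.3,10,0],
  [0,-12.8,-40.3,10,0],
  [0,-12.8,-40.3,10,0],
])

```text
time_s: 16.73
ee_pos: [0.4833, -0.4043, 0.3464]
eef_rot: [3.141, 0.0, 1.396]
force: [0.3, 0.1, -0.9]
grip_width: 0.0945
grip_force: 0.0
```

Emit:
servo_tool([
  [0,0,0,-3,0],
  [0,0,0,-6,0],
  [0,0,0,-8.5,0],
  [0,0,0,-10.5,0],
  [0,0,0,-11,0],
  [0,0,0,-11,0],
  [1,0,0,-11,0],
  [1,0,0,-11,0],
  [1,0,0,-11,0],
  [1,0,0,-11,0],
  [1,0,0,-11,0],
  [1,0,0,-11,0],
  [1,0,0,-10.5,0],
  [1,0,0,-8,0],
  [1,0,0,-5,0],
  [1,0,0,-2,0],
  [1,0,0,1,0],
  [1,0,0,1,0],
])

```text
time_s: 18.98
ee_pos: [0.4831, -0.4051, 0.3577]
eef_rot: [3.139, 0.002, 1.396]
force: [-0.0, 1.1, -2.0]
grip_width: 0.059
grip_force: 15.0
```

```bash
python3 - <<'E'
from h import *
c=snap('top','t5.png',(190,140,440,285),3.2)
E
```

```text
(no output)
```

View pics/t5.png

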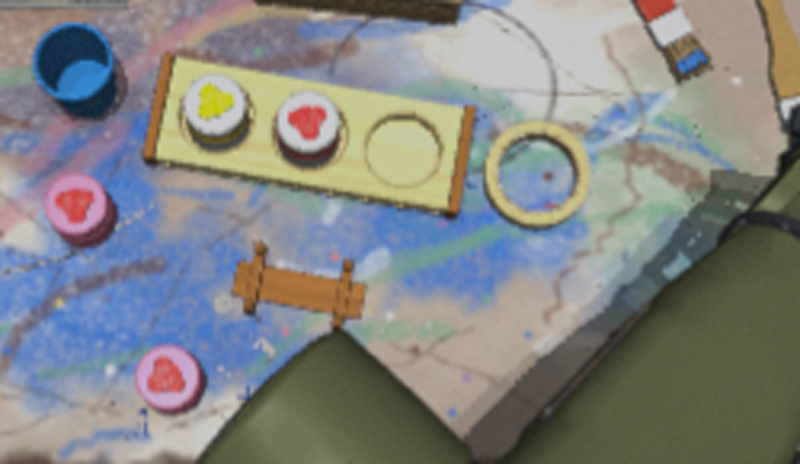

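Yellow and red are seated at (215,105) and (308,125). The blue jar goes to the far well, whose centre is at (403,150).

Emit:
servo_tool([
  [1,0.7,2,0,0],
  [1,2,5.5,0,0],
  [1,3.6,10,0,0],
  [1,5.2,14.5,0,0],
  [1,6.8,19,0,0],
  [1,8.4,23.5,0,0],
  [1,10,28,0,0],
  [1,11,30.6,0,0],
  [1,11.3,31.4,0,0],
  [1,11.3,31.4,0,0],
  [1,11.3,31.4,-2.5,0],
  [1,11.3,31.4,-5,0],
  [1,11.3,31.4,-7,0],
  [1,11.3,31.4,-8,0],
  [1,11.3,31.4,-8.8,0],
  [1,11.3,31.4,-9.5,0],
  [1,11.3,31.4,-10.2,0],
  [1,11.3,31.4,-10.7,0],
  [1,11.3,31.4,-11,0],
  [1,11.3,31.4,-11,0],
])

```text
time_s: 21.52
ee_pos: [0.5961, -0.091, 0.2459]
eef_rot: [3.141, -0.0, 1.396]
force: [-1.5, 1.0, 0.1]
grip_width: 0.0593
grip_force: 15.0
```

Emit:
servo_tool([
  [0,0,0,0,0],
  [0,0,0,0,0],
  [0,0,0,0,0],
  [0,0,0,0,0],
  [0,0,0,2,0],
  [0,0,0,5,0],
  [0,0,0,8,0],
  [0,0,0,10,0],
  [0,0,0,10,0],
])

```text
time_s: 22.65
ee_pos: [0.5961, -0.091, 0.3483]
eef_rot: [3.138, 0.0, 1.396]
force: [-1.0, 0.0, -0.1]
grip_width: 0.0939
grip_force: 0.0
```

```bash
python3 - <<'E'
from h import *
c=snap('top','t6.png',(130,170,180,245),8)
for p in [(.529,.4147),(.622,.411),(.436,.419)]: print(w2px(c,(*p,.015)))
E
```

```text
[150.53828465 208.14199222]
[153.56582422 178.76881119]
[147.37550626 238.16299095]
```

View pics/t6.png

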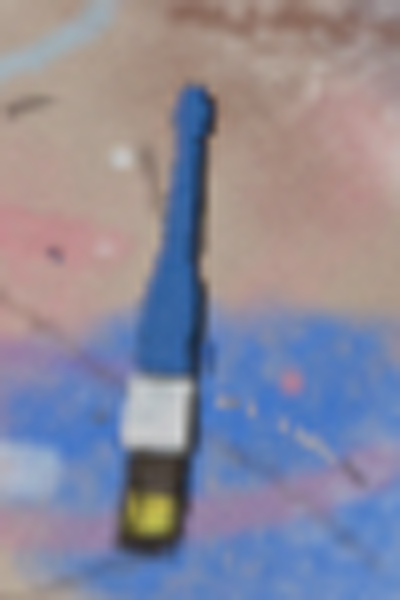

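Brush: handle end at (196,85), tip at (149,549), ferrule between v 376 and 450. Its origin is therefore near (0.526, 0.4145), and I'll grip at about (0.538, 0.414).

Emit:
servo_tool([
  [0,-0.3,3,0,7],
  [0,-0.8,7,0,14],
  [0,-1.4,11.5,0,23],
  [0,-2,16,0,32],
  [0,-2.6,20.5,0,41],
  [0,-3.2,25,0,50],
  [0,-3.8,30,0,60],
  [0,-4.4,35,0,70],
  [0,-5,40,0,80],
  [0,-5.4,45,0,90],
  [0,-5.7,49,-2,96],
  [0,-5.8,50.5,-5,97.4],
  [0,-5.8,50.5,-7,97.4],
  [0,-5.8,50.5,-9.5,97.4],
  [0,-5.8,50.5,-11.5,97.4],
  [0,-5.8,50.5,-13,97.4],
  [0,-5.8,50.5,-13.8,97.4],
  [0,-5.8,50.5,-14.2,97.4],
  [0,-5.8,50.5,-14.2,97.4],
  [0,-5.8,50.5,-14.2,97.4],
])

```text
time_s: 25.2
ee_pos: [0.5382, 0.414, 0.2043]
eef_rot: [3.141, 0.001, 3.096]
force: [0.3, 0.4, 0.7]
grip_width: 0.0942
grip_force: 0.0
```

Emit:
servo_tool([
  [0,0,0,-0.2,0],
  [1,0,0,-0.2,0],
  [1,0,0,-0.2,0],
  [1,0,0,-0.2,0],
  [1,0,0,-0.2,0],
  [1,0,0,-0.2,0],
  [1,0,0,-0.2,0],
  [1,0,0,-0.2,0],
  [1,0,0,-0.2,0],
  [1,0,0,-0.2,0],
  [1,0,0,1,0],
  [1,0,0,3,0],
  [1,0,0,6,0],
  [1,0,0,9,0],
  [1,0,0,9,0],
], squeeze=20)

```text
time_s: 27.08
ee_pos: [0.5382, 0.4141, 0.2976]
eef_rot: [3.138, 0.005, 3.096]
force: [0.7, 0.3, -0.5]
grip_width: 0.0194
grip_force: 20.0
```

Emit:
servo_tool([
  [1,-0.3,-1.5,1.5,-4],
  [1,-0.8,-4.5,3,-11],
  [1,-1.4,-8,3,-19],
  [1,-2,-12,3,-28],
  [1,-2.7,-16,3,-37],
  [1,-3.5,-20,3,-46],
  [1,-4.2,-24,3,-55],
  [1,-5,-28,3,-64],
  [1,-5.8,-32,3,-73],
  [1,-6.5,-36,3,-82],
  [1,-7.2,-39.5,3,-91],
  [1,-7.5,-41.9,3,-97.4],
  [1,-7.5,-41.9,3,-97.4],
  [1,-7.5,-41.9,0,-97.4],
  [1,-7.5,-41.9,-2,-97.4],
  [1,-7.5,-41.9,-3,-97.4],
  [1,-7.5,-41.9,-3,-97.4],
  [1,-7.5,-41.9,-3,-97.4],
])

```text
time_s: 29.32
ee_pos: [0.4633, -0.0048, 0.2643]
eef_rot: [3.141, -0.0, 1.397]
force: [0.5, 0.0, -0.6]
grip_width: 0.0196
grip_force: 20.0
```

```bash
python3 - <<'E'
from h import *
c=snap('top','t7.png',(225,150,345,250),4.5); d=snap('scene','s7.png',(190,170,350,280),4.5)
a=cv2.resize(cv2.imread('pics/t7.png'),(400,333));b=cv2.resize(cv2.imread('pics/s7.png'),(400,275))
b=cv2.imread('pics/s7.png');cv2.imwrite('pics/s7.png',b)
E
```

```text
(no output)
```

View pics/s7.png

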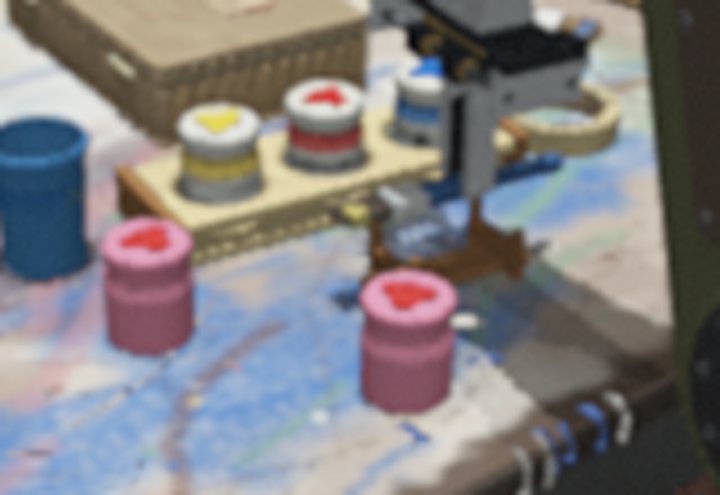

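View pics/t7.png

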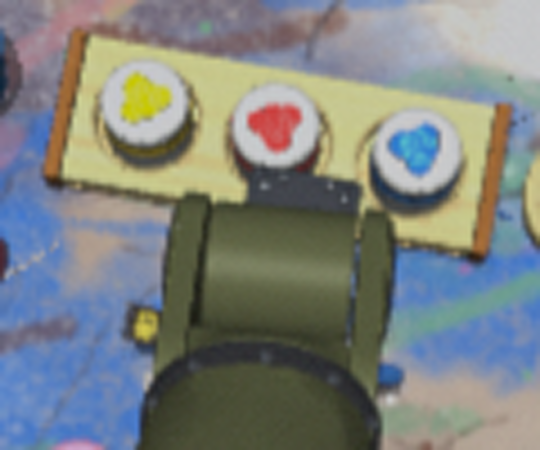

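All three jars are seated. The brush is level above the rest, bristles towards the tub, with the tip at (128,328) and the handle end at (403,378) in the top crop. Checking the centring.

```bash
python3 - <<'E'
from h import *
c=ctrl.camera('top')
f=lambda p:px2w(c,(np.array(p)+.5)/4.5-.5+(225,150),.069)
a,b=f((127,328)),f((404,378)); print(a,b,np.linalg.norm(a-b)); d=a-b
print('angle',np.degrees(np.arctan2(d[1],d[0])))
m=(a+b)/2-np.array([.4646,.0071,0]); y=np.array([np.sin(np.radians(10)),np.cos(np.radians(10)),0]);x=np.array([y[1],-y[0],0])
print('rest-frame x,y mm',m@x*1e3,m@y*1e3)
E
```

```text
[0.47851944 0.09468072 0.069     ] [ 0.44755573 -0.0847087   0.069     ] 0.18204207253261576
angle 80.20689100349932
rest-frame x,y mm -1.1715888499656084 -2.3531819909459166
```

Emit:
servo_tool([
  [1,0.1,0.2,-0.8,0],
  [1,0.1,0.2,-1.6,0],
  [1,0.1,0.2,-2.3,0],
  [1,0.1,0.2,-2.9,0],
  [1,0.1,0.2,-3.3,0],
  [1,0.1,0.2,-3.5,0],
  [1,0.1,0.2,-3.6,0],
  [1,0.1,0.2,-3.6,0],
  [1,0.1,0.2,-3.6,0],
])

```text
time_s: 30.6
ee_pos: [0.4641, -0.003, 0.2278]
eef_rot: [3.141, -0.0, 1.396]
force: [-0.5, -0.1, -0.1]
grip_width: 0.0191
grip_force: 20.0
```

Emit:
servo_tool([
  [1,0,0,-0.1,0],
  [1,0,0,-0.15,0],
  [1,0,0,-0.15,0],
  [0.65,0,0,-0.15,0],
  [0.5,0,0,-0.15,0],
  [0.3,0,0,-0.15,0],
  [0,0,0,-0.15,0],
  [0,0,0,-0.15,0],
  [0,0,0,2,0],
  [0,0,0,5,0],
  [0,0,0,9,0],
  [0,0,0,13,0],
  [0,-1,-5,14,0],
  [0,-2,-10,14,0],
  [0,-4,-15,14,0],
  [0,-6,-20,14,0],
  [0,-8,-25,14,0],
  [0,-10,-30,14,0],
  [0,-10,-30,14,0],
  [0,-10,-30,14,0],
])

```text
time_s: 33.1
ee_pos: [0.3641, -0.3027, 0.3675]
eef_rot: [-3.141, -0.0, 1.396]
force: [0.1, 0.3, -0.9]
grip_width: 0.0938
grip_force: 0.0
```

```bash
python3 - <<'E'
from h import *
c=snap('top','t8.png',(205,145,345,250),5.6)
E
```

```text
(no output)
```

View pics/t8.png

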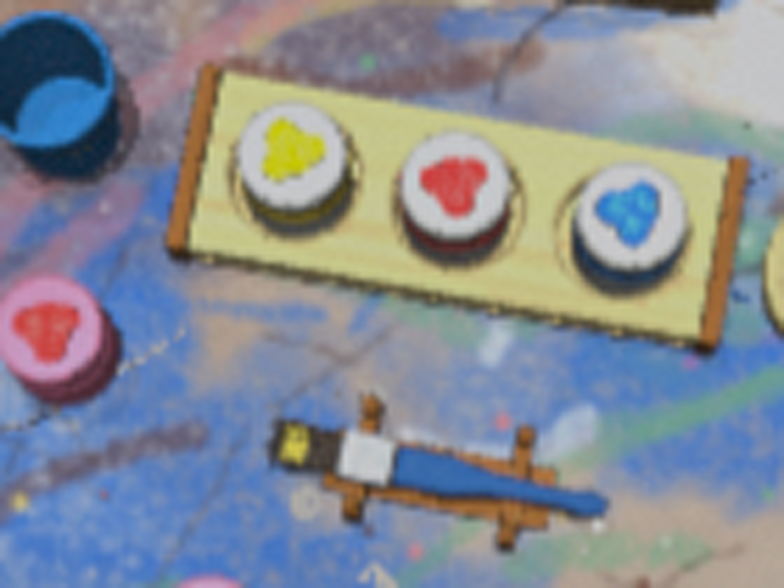

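The brush midpoint (439,474) coincides with the rest's centre (440,473), between the ears at both saddles. The jars are seated yellow, red, blue from the tub, and the arm is clear. Handing in.

```bash
python3 -c "
from station import ctrl
print(ctrl.hand_in())"
```

```text
the job is handed in; nothing more can be done
None
```

The job is handed in at about 33 s on the robot's clock: yellow, red and blue stand in the wells in that order from the tub, the brush lies centred on its rest with bristles towards the tub, and the tub and pink look-alikes were left alone; the judge returned no verdict.

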